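# Clamp the weld coupon and hold the hardness probe on the scribed ring

### The arm

A 7-joint arm with a two-finger parallel gripper is mounted at the origin on the work surface. World frame = base frame: x ahead of the robot, y to its left, z up, the work surface at z = 0. Lengths are in mm, angles in rad, forces in N, time in s.
With the tool pointing down it reaches from about 425 to 950 mm from the base axis. Payload 4.7 kg.
Tool frame: the origin (TCP) lies between the finger pads; the fingertips stand ahead of it and the grasp point (between the pads) lies 6 mm ahead of it (bot.tip_reach is the z of the fingertips in the tool frame, in mm); z points along the fingers, y is the line along which they close (so a half turn about z gives the same grasp; the last joint's range is limited). The gripper opens to 85 mm and grips with 20 to 120 N. Pads are 22 mm wide; open, the fingers measure 114 mm over their backs; the gripper's body (76 mm by 85 mm) begins 54 mm behind the grasp point. The pads swing forward as they close: fully open they stand 13 mm farther back than shut.
Start: joints at [-1.148, 0.469, -0.049, 1.532, 0.024, 1.141, -0.082], TCP at [294.659, 607.31, 222.435] pointing down, gripper open.
Joint ranges: [-2.59, 2.59], [-0.33, 1.99], [-1.39, 1.29], [0.1, 2.45], [-1.04, 4.18], [0.21, 1.99], [-2.66, 2.66]. Speed limits (rad/s): [2.57, 2.57, 3.14, 3.14, 3.14, 3.14, 3.14].

### API

Orientations are given as a unit quaternion [x, y, z, w].
In Python, from bench import bot, sensors, eyes, ticket gives the robot as it stands. The module is installed in compiled form; this text tells all that it offers. Calls block until the motion is done:
- bot.move_ptp(position, orientation): joint-space move of the TCP to a pose.
- bot.move_straight(position, attitude=None, speed=150): straight line of the TCP; attitude=None keeps the orientation; speed is the mean speed in mm/s.
- bot.movej(angles): joint-space move.
- bot.move_gripper(opening): finger opening in mm; the grip force is fixed at half the most; returns when the fingers have stopped.
- bot.hold(seconds).
- bot.inverse_kinematics(position, orientation): joint angles nearest the present ones, or None.
- sensors.sense(): the state.
- eyes.grab_frame(name): name is "scene" or "top" or "wrist"; returns a dict with "color" (420x560x3 uint8, blue, green, red), "z_map" (420x560 float32, mm along the optical axis (not along the pixel's ray), 0 where there is no reading), "camera_matrix" (3x3 intrinsics, pixels), "eye" and "orientation" of the camera in the world; the wrist camera has in their place "tool_from_camera" (4x4, takes a point from camera to tool coordinates, whose origin is the TCP and whose axes are the flange's). Camera axes: x right, y down, z forward; pixel columns grow to the right and rows downward; lengths in mm; the calibration is good to about 2 mm. A picture is of the moment at which its call begins: read the wrist's pose just before it.
A pose or a line that the arm cannot do raises bot.Unreachable and nothing moves.
- ticket.close_job(): hands the job in; it is judged then, once.
Trained networks look in a picture, given as the dict that the camera call returned (one of the last four; its "shot" number tells which), for a name from the list of things; names that differ only in an ending like _2 or _b are one class to them, and where a whole thing is asked for, a point or a joint stands for the part that bears it (a point fixed in the world has none). Each returns a list of dicts, best first, with "conf" (0 to 1); they miss things now and then, are a little off and sometimes report something else, mostly with a low value. They report only what shows in the picture. A call takes as long as a camera call. They do not tell look-alikes from the thing itself.
- eyes.spot_in(picture, label): "position" ([x, y, z] in mm, in world coordinates, good to about 4 mm: the middle of the surface that is visible of it).
The state is a dict: "t": time; "joint_positions": joint angles; "joint_vel": joint speeds; "effort": joint torques, N m; "ee_pos": TCP position; "tool_rot": TCP orientation; "contact_force": force on the tool from outside, world axes, zero at the start; "wrist_torque": the same for the moment, N m; "grip_width": finger opening in mm; "gripper_force": force on a finger pad.
Only numpy, scipy, OpenCV 4.12 (cv2) and the standard library are available. Lean on these libraries where they do the work, as an engineer would, in place of code of your own. Each camera call takes 0.05 s, during which the arm holds its last target. There are 200 camera calls.

### The job

The weld coupon is already laid in the channel of the clamping fixture: push the toggle clamp's black handle all the way down so that its arm grips the coupon, then take the pen-shaped hardness probe out of its stand. Holding it upright, lower its sprung tip inside the small ring scribed on the coupon's polished top, touching that face nowhere else, and press gently (about 3 N, tip roughly half-way into the nose, not bottomed). Finish while still holding the probe there like that, the coupon not shifted, and leave everything else on the table where it stands.

Things in the scene. Friction and masses are not known exactly. Their poses are not given: they have to be found in the camera images.
- fixture: steel clamping fixture fixed to the table: base plate 100 x 280 x 12 mm, origin at the centre of its underside, long axis = its y. On its y axis stands a horizontal-handle toggle clamp between two bracket cheeks (26 mm wide over all, 54 mm high, y = -50 to +8 mm). The clamp arm points to +y over the coupon, the handle to -y. The coupon lies in a channel between two low strips (y = 37 to 129 mm, 8 mm high)
- clamp_arm: steel clamp arm with a rubber-capped spindle at its end, hinged on the fixture (origin on its hinge, 44 mm above the table); it comes down by itself as the handle goes down. Open, it stands up 30 to 55 degrees and its end reaches up to 0.11 m above the table. Shut, it lies level with its spindle standing on the coupon 58 mm along the fixture's +y, its highest part 75 mm above the table
- clamp_handle (a joint): angle of the clamp's handle: 0 = fully down, level, clamped (on its stop); grows as the handle rises; it starts at about 0.85 to 1.05 (standing up about 50 to 60 degrees) and stays where it is left; 1.5 to 4 N at the grip moves it
- handle_grip (a point): point on the axis of the handle's black rubber grip (round, 18 mm thick, 76 mm long, reaching from 41 mm nearer the hinge to 35 mm beyond this point), 95 mm from the handle's hinge. With the handle fully down it is 38 mm above the table, on the fixture's y axis at y = -137 mm
- handle_hinge (a point): centre of the handle's hinge on the fixture, 36 mm above the table, at y = -42 mm of the fixture; hinge axis along the fixture's x. The handle swings in the plane of the fixture's y and z: its direction from the hinge is (0, -cos a, sin a) in the fixture's axes, a = joint value
- coupon_mid (a point): centre of the weld coupon, a loose steel bar 38 x 90 x 15 mm (long axis = its y, along the fixture's y), lying in the fixture's channel with its top 27 mm above the table; a grey weld band crosses it
- ring_mark (a point): centre of the small ring scribed on the coupon's top face (14 mm inside diameter, thin dark line, with a short dark line to either side), 22 mm from the coupon's centre along its y, away from the clamp; z up out of the face
- stand: round probe stand fixed to the table: base 84 mm across, 18 mm high, with an upright aluminium tube 34 mm across and 82 mm high (bore 18 mm) in which the probe's nose hangs; origin: centre of its underside
- probe: the pen-shaped hardness probe, loose, about 0.12 kg, 160 mm long, standing nose down in the stand, its collar resting on the tube's rim. Origin: at its lower end, where the free tip ends; its z runs up along the probe. From the origin along z: sprung tip 0 to 10 mm (5 mm thick), steel nose 10 to 58 mm (14 mm thick), collar 58 to 64 mm (29 mm across), black round grip barrel 64 to 155 mm (22 mm thick), end cap to 160 mm. Lift it 65 mm to clear the stand
- probe_grip (a point): point on the probe's axis in the upper part of its black barrel, 130 mm above its lower end and 30 mm below its upper end: where to grip it; z up along the probe
- probe_point (a point): very end of the probe's sprung tip (it moves with the tip)
- probe_tip (a joint): how far the probe's sprung tip is pushed into the nose, in m: 0 = free, 0.008 = bottomed. The spring starts to give at 0.9 N and takes 4.5 N to bottom (450 N/m)
- spare_coupon: another steel coupon of the same 38 x 90 x 15 mm but with no ring on it, lying flat near the clamping fixture; not to be touched. Origin: centre of its underside
- puck_a: black resin-mounted specimen, disc 31 mm across, 20 mm high, on the table near the fixture; origin: centre of its underside
- puck_b: black resin-mounted specimen, disc 41 mm across, 22 mm high, near the stand; origin: centre of its underside
- ref_block: round steel hardness reference block, 64 mm across, 15 mm high, near the stand; origin: centre of its underside
- canister: upright objective canister, 40 mm across, 56 mm high, clear with a black lid, near the stand; origin: centre of its underside
- slide_box: white box of slides, 36 x 84 x 32 mm, on the table; origin: centre of its underside
- loupe: black bench magnifier, 42 mm across, 36 mm high, standing on the table; origin: centre of its underside
Things that resemble listed ones, but are neither listed nor needed, are in the scene too. Leave any pink, red or yellow look-alike of the part that bears coupon_mid alone.

How it is judged:
By the outcome, as a careful person would: the job done as asked, in the order asked, and still so for the second after the job is handed in, while the arm keeps its last pose, push and grip.
It also fails if it takes over 54 s, if anything falls off the work surface, if the arm or the gripper's body presses on something with over 40 N, if the wrist force passes 120 N, or if a joint passes its speed limit or range.

## Working session

There is one attempt and no reset: what is moved stays moved. The work goes in short steps, each a Python script; the robot and the scene stay as the last script left them, time stands still between calls to the robot, and variables do not carry over. Pictures are saved under pics/ and viewed, at most 12 in all, crops included, and the job is handed in when it is done.

```bash
mkdir -p pics; cat > h.py <<'E'
import numpy as np, cv2
from scipy.spatial.transform import Rotation as R
from bench import bot, sensors, eyes, ticket
def pose(f, st=None):
    if "eye" in f:
        o=f["orientation"]; o=np.array(o)
        return (R.from_quat(o).as_matrix() if o.size==4 else o.reshape(3,3)), np.array(f["eye"],float)
    T=np.array(f["tool_from_camera"]); q=R.from_quat(st["tool_rot"]).as_matrix()
    return q@T[:3,:3], q@T[:3,3]+np.array(st["ee_pos"])
def world(f,st=None):
    K=np.array(f["camera_matrix"]); z=f["z_map"].astype(float); v,u=np.mgrid[:z.shape[0],:z.shape[1]]
    P=np.dstack([(u-K[0,2])/K[0,0]*z,(v-K[1,2])/K[1,1]*z,z]); r,t=pose(f,st)
    W=P@r.T+t; W[z==0]=np.nan; return W
def pix(f,p,st=None):
    r,t=pose(f,st); c=r.T@(np.array(p,float)-t); K=np.array(f["camera_matrix"]); q=K@c; return (q[:2]/q[2]).round(0)
def onplane(f,u,v,z,st=None):
    K=np.array(f["camera_matrix"]); r,t=pose(f,st); d=r@np.linalg.solve(K,[u,v,1.]); return t+d*(z-t[2])/d[2]
E
python3 - <<'E'
from h import *
s=sensors.sense(); print(s["tool_rot"],s["t"],bot.tip_reach)
for n in ["top","scene"]:
    f=eyes.grab_frame(n); cv2.imwrite(f"pics/{n}0.png",f["color"])
    print(n,pose(f)[1])
    for l in ["fixture","clamp_arm","clamp_handle","handle_grip","coupon_mid","ring_mark","stand","probe","probe_grip","spare_coupon","canister","loupe","slide_box","puck_a","ref_block"]:
        for d in eyes.spot_in(f,l)[:3]: print(l,np.round(d["position"]),round(d["conf"],2),pix(f,d["position"]))
E
```

```text
[ 2.23958513e-01  9.74598149e-01 -9.99304037e-04 -1.81969197e-04] 0.0 25.0
top [ 414.63296981   15.65221455 1572.24318576]
fixture [555. 146.  13.] 0.58 [242. 206.]
clamp_arm [ 572. -134.   59.] 0.73 [328. 198.]
clamp_arm [537. 178.  72.] 0.56 [230. 211.]
handle_grip [573.  83. 109.] 0.43 [260. 198.]
handle_grip [ 570. -234.   16.] 0.16 [357. 200.]
coupon_mid [340. 214.  12.] 0.89 [222. 273.]
coupon_mid [528. 392.  15.] 0.84 [167. 216.]
coupon_mid [514. 238.  25.] 0.64 [214. 219.]
ring_mark [343. 216.  12.] 0.91 [221. 272.]
ring_mark [386. 368.  18.] 0.87 [174. 259.]
ring_mark [528. 392.  13.] 0.68 [167. 216.]
stand [ 474. -185.   16.] 0.81 [343. 229.]
stand [ 481. -190.  166.] 0.48 [351. 225.]
stand [495. 494.  40.] 0.35 [133. 226.]
probe [ 484. -190.  167.] 0.6 [351. 224.]
probe_grip [537. 177.  73.] 0.52 [230. 211.]
spare_coupon [632. 202.  13.] 0.63 [225. 184.]
loupe [491. 494.  40.] 0.59 [133. 227.]
slide_box [ 460. -454.   33.] 0.62 [427. 232.]
slide_box [514. 236.  24.] 0.58 [214. 219.]
puck_a [ 378. -198.   21.] 0.46 [348. 259.]
ref_block [ 574. -232.   17.] 0.77 [357. 199.]

[... 412 characters left out ...]
mark [539. 388.  17.] 0.83 [403. 216.]
ring_mark [523. 234.  26.] 0.66 [357. 222.]
ring_mark [399. 366.  15.] 0.62 [373. 193.]
stand [ 500. -204.   18.] 0.9 [211. 255.]
stand [544. 181.  71.] 0.65 [345. 219.]
stand [ 493. -197.  136.] 0.35 [208. 220.]
probe [ 494. -198.  133.] 0.66 [208. 221.]
probe [ 585. -140.   50.] 0.57 [241. 262.]
probe_grip [ 489. -196.  135.] 0.55 [208. 219.]
canister [ 582. -142.   47.] 0.71 [240. 262.]
slide_box [ 473. -453.   32.] 0.68 [113. 268.]
slide_box [ 386. -208.   15.] 0.4 [201. 231.]
puck_a [451. 150.  20.] 0.58 [321. 216.]
puck_a [ 386. -208.   20.] 0.48 [201. 229.]
ref_block [ 582. -231.   17.] 0.76 [207. 279.]
ref_block [506. 489.  28.] 0.72 [425. 201.]
```

```bash
python3 - <<'E'
import cv2,numpy as np
a=cv2.imread("pics/top0.png")[150:310,110:470]; b=cv2.imread("pics/scene0.png")[150:310,90:450]
cv2.imwrite("pics/c0.png",np.vstack([cv2.resize(a,(675,300),interpolation=2),cv2.resize(b,(675,300),interpolation=2)]))
E
```

```text
(no output)
```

View pics/c0.png

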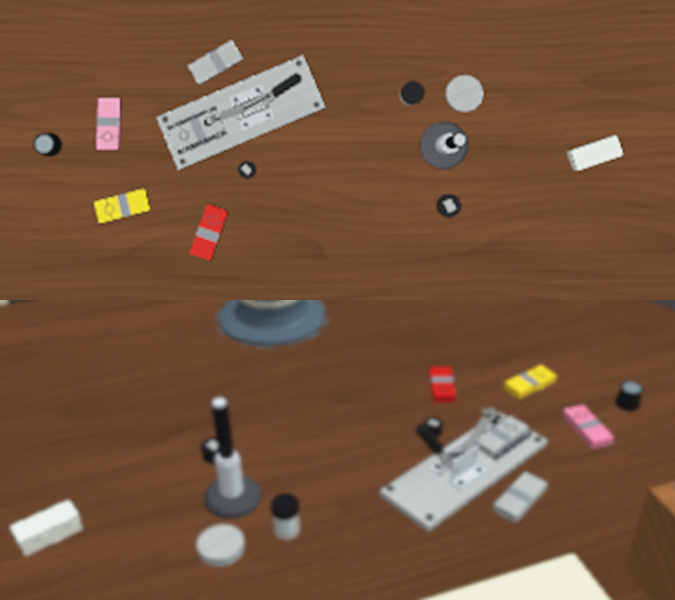

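The coupon in the fixture is at top px (214,219). Its look-alikes are pink (167,216), yellow (174,259), red (222,273) and the grey spare without a ring (225,184). The probe in its stand is at (351,224); the canister, puck and loupe nearby are only distractors. Next I take close looks with the wrist camera.

```bash
cat >> h.py <<'E'
def down(th):
    return (R.from_euler("z",th)*R.from_euler("x",np.pi)).as_quat()
E
python3 - <<'E'
from h import *
th=None
for t in (1.934,1.934-np.pi):
    j=bot.inverse_kinematics([555,146,330],down(t)); print(t,None if j is None else np.round(j,2))
    if j is not None and (th is None or abs(j[6])<b): th=t;b=abs(j[6])
bot.move_ptp([555,146,330],down(th))
s=sensors.sense(); f=eyes.grab_frame("wrist"); cv2.imwrite("pics/w1.png",f["color"])
print(th,s["t"],s["ee_pos"],pose(f,s))
np.savez("w1.npz",W=world(f,s),c=f["color"],K=f["camera_matrix"],r=pose(f,s)[0],t=pose(f,s)[1])
for l in ["fixture","clamp_arm","handle_grip","handle_hinge","coupon_mid","ring_mark","spare_coupon"]:
    for d in eyes.spot_in(f,l)[:3]: print(l,np.round(d["position"]),round(d["conf"],2),pix(f,d["position"],s))
E
```

```text
1.934 [-0.6   0.23  0.33  1.65 -0.08  1.28  0.11]
-1.2075926535897932 None
1.934 3.55 [554.55845685 147.92179569 329.50205791] (array([[ 9.33893638e-01,  3.41121646e-01,  1.07138679e-01],
       [ 3.57550658e-01, -8.91356006e-01, -2.78643137e-01],
       [ 4.47499892e-04,  2.98530558e-01, -9.54399972e-01]]), array([526.38916069, 219.70745138, 481.45458091]))
fixture [549. 158.   9.] 0.86 [280. 151.]
clamp_arm [540. 184.  69.] 0.8 [280. 134.]
handle_grip [577.  80. 118.] 0.9 [278. 241.]
handle_grip [ 574. -223.   16.] 0.19 [209. 380.]
handle_hinge [556. 157.  12.] 0.56 [284. 153.]
coupon_mid [346. 216.  13.] 0.68 [138.  44.]
ring_mark [516. 242.  30.] 0.97 [279.  76.]
ring_mark [340. 212.  18.] 0.8 [131.  45.]
spare_coupon [632. 212.  13.] 0.73 [355. 135.]
spare_coupon [ 570. -131.   53.] 0.2 [221. 350.]
```

View pics/w1.png

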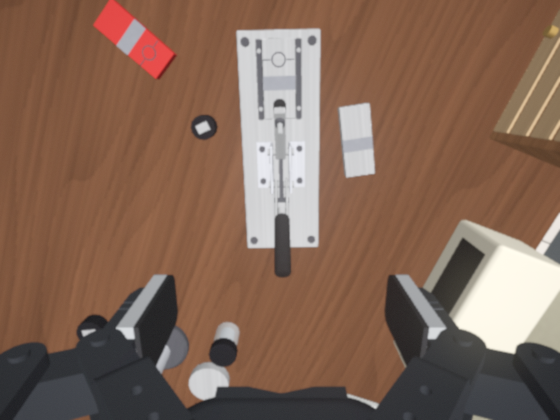

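The wrist view shows the fixture upright in the image. The ring is at (279,60) next to the weld band on the coupon, the handle at (282,245), and the spare coupon, without a ring, at (357,140). Now I compute the poses.

```bash
python3 - <<'E'
from h import *
d=np.load("w1.npz"); W=d["W"];c=d["c"]
def op(u,v,z):
    r=d["r"]@np.linalg.solve(d["K"],[u,v,1.]); return d["t"]+r*(z-d["t"][2])/r[2]
P=[op(u,v,12)[:2] for u,v in [(237,31),(320,29),(318,247),(248,247)]]
print(np.round(P,1), [round(np.linalg.norm(P[i]-P[i-1]),1) for i in range(4)])
print("ring",op(278.5,60,27))
g=cv2.cvtColor(c,cv2.COLOR_BGR2HSV)
m=((g[...,1]<40)&(g[...,2]>110)&(abs(W[...,2]-12)<5)).astype(np.uint8)
m[:,:225]=0;m[:,332:]=0;m[260:]=0
m=cv2.morphologyEx(m,cv2.MORPH_OPEN,np.ones((3,3)))
pts=W[m>0][:,:2].astype(np.float32); r=cv2.minAreaRect(pts); print(r,len(pts))
# plate z, table z, coupon z
print("plate z",np.nanmedian(W[...,2][m>0]),"table",np.nanmedian(W[200:240,100:200,2]),"coupon",np.nanmedian(W[48:56,274:286,2]))
h=W[205:280,268:296]; k=(c[205:280,268:296].max(2)<70)&(h[...,2]>60); q=h[k]; print("handle pts",len(q),q[np.argsort(q[:,2])][::60].round(0))
E
```

```text
[[451.1 271.9]
 [542.1 309.1]
 [647.9  50.5]
 [555.3  15.1]] [np.float64(277.2), np.float64(98.3), np.float64(279.4), np.float64(99.1)]
ring [508.9397097  258.45432702  27.        ]
((547.9892578125, 161.2822265625), (100.18415069580078, 280.03131103515625), 22.106956481933594) 10914
plate z 12.637000479540546 table 0.3135611932036966 coupon 27.70749510043771
handle pts 344 [[570.  90. 100.]
 [577.  74. 128.]
 [581.  71. 136.]
 [594.  67. 143.]
 [591.  68. 146.]
 [591.  65. 148.]]
```

```bash
cat >> h.py <<'E'
C0=np.array([548.3,161.4]); A=np.radians(22.1); FX=np.array([np.cos(A),np.sin(A)]); FY=np.array([-np.sin(A),np.cos(A)])
TH=np.pi/2+A
def fix(x,y,z): return [*(C0+x*FX+y*FY),z]
E
python3 - <<'E'
from h import *
bot.move_gripper(0); T=bot.tip_reach; print("tip",T,sensors.sense()["grip_width"])
Q=down(TH)
def tip(a,r=105):
    y=-42-r*np.cos(a)+9*np.sin(a)+9*min(1,max(a,0)/.3); z=38+r*np.sin(a)+9*np.cos(a); return fix(0,y,z+T)
p=tip(1.2); p[2]+=35
bot.move_ptp(p,Q); s=sensors.sense(); print(s["t"],np.round(s["ee_pos"],1),np.round(p,1),np.round(s["contact_force"],1))
for a in [1.2,1.0,.85,.7,.55,.4,.27,.15,.05,0]:
    bot.move_straight(tip(a),Q,speed=60); s=sensors.sense(); f=np.array(s["contact_force"])
    print(a,round(s["t"],2),(np.array(s["ee_pos"])-tip(a)).round(1),f.round(1))
    if np.linalg.norm(f)>25: break
E
```

```text
tip 25.0 0.03291399654766792
5.325 [572.8 104.  200.2] [571.9 103.3 199.1] [ 0.3 -0.4  1. ]
1.2 6.06 [ 0.2 -0.   0. ] [ 0.2  1.  -0.3]
1.0 6.56 [ 0.  -0.5 -0.1] [-0.  -0.7 -0.6]
0.85 6.97 [-0.1 -0.5 -0.3] [ 0.2  0.7 -0.3]
0.7 7.39 [-0.3 -0.5 -0.4] [ 0.1 -0.  -0.1]
0.55 7.81 [-0.3  0.3 -0.3] [-0.2  0.6  0.3]
0.4 8.22 [-0.5 -0.1 -0.7] [ 0.  -0.2 -0.5]
0.27 8.61 [-0.3 -0.3 -0.6] [-0.2  0.7  0.3]
0.15 8.99 [-0.2 -0.4 -0.5] [ 0.6 -1.1  1.1]
0.05 9.33 [-0.3 -0.3 -0.5] [ 0.7 -0.2  0.5]
0 9.58 [-0.2 -0.1 -0.3] [-0.1  0.1 -0.1]
```

```bash
python3 - <<'E'
from h import *
f=eyes.grab_frame("scene"); a=cv2.resize(f["color"][160:280,250:430],(720,480),interpolation=2); cv2.imwrite("pics/s2.png",a)
for l in ["clamp_arm","handle_grip"]:
    for d in eyes.spot_in(f,l)[:3]: print(l,np.round(d["position"]),round(d["conf"],2),pix(f,d["position"]))
print(sensors.sense()["contact_force"])
E
```

```text
clamp_arm [538. 186.  54.] 0.63 [345. 221.]
handle_grip [597.  58.  61.] 0.55 [313. 243.]
[-0.10339343  0.29908614 -0.30496254]
```

View pics/s2.png

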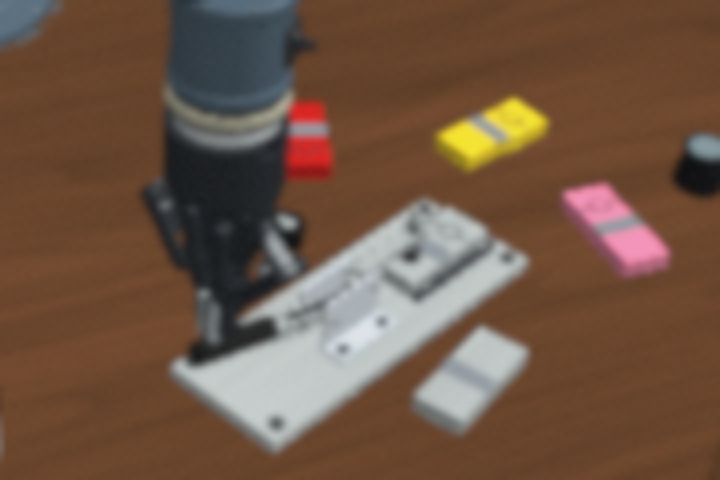

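The handle is nearly down and the arm is over the coupon. I press on in small steps until it meets its stop.

```bash
python3 - <<'E'
from h import *
p=np.array(sensors.sense()["ee_pos"]); q=down(TH); n=0
for k in range(1,10):
    bot.move_straight(list(p-[0,0,k]),q,speed=15); s=sensors.sense(); f=s["contact_force"]
    print(k,round(s["ee_pos"][2]-25,2),np.round(f,1))
    n=n+1 if f[2]>12 else 0
    if f[2]>20 or n>=2: break
bot.hold(.15)
p=np.array(sensors.sense()["ee_pos"])
bot.move_straight(list(p+[0,0,70]),q,speed=150)
# view from above while moving on
bot.move_ptp(fix(0,10,330),q); s=sensors.sense(); f=eyes.grab_frame("wrist"); cv2.imwrite("pics/w3.png",f["color"])
W=world(f,s); np.savez("w3.npz",W=W,c=f["color"],K=f["camera_matrix"],r=pose(f,s)[0],t=pose(f,s)[1])
for l in ["handle_grip","clamp_arm","coupon_mid","ring_mark","probe","probe_grip","stand"]:
    for d in eyes.spot_in(f,l)[:2]: print(l,np.round(d["position"]),round(d["conf"],2),pix(f,d["position"],s))
print(s["t"],"expected grip",fix(0,-137,47),"ring",fix(0,105,27),pix(f,fix(0,105,27),s))
for y in (-172+8,-137,-100): print(y,W[tuple(pix(f,fix(0,y,47),s).astype(int)[::-1])])
E
```

```text
1 46.15 [ 0.2  0.3 -0.5]
2 45.04 [ 0.6  0.6 -0.7]
3 44.01 [-0.   0.   0.2]
4 43.0 [0.4 0.1 0.7]
5 42.02 [-0.1  0.2  0.7]
6 41.01 [ 0.8  0.1 -0.7]
7 40.03 [0.3 0.1 0.5]
8 39.01 [ 0.2 -0.   0. ]
9 38.0 [ 0.2 -0.6  0.8]
handle_grip [578.  78.  51.] 0.56 [279. 240.]
handle_grip [512. 239.  26.] 0.3 [278.  98.]
clamp_arm [539. 187.  52.] 0.92 [283. 149.]
coupon_mid [347. 218.  16.] 0.74 [144.  60.]
coupon_mid [566. 375.  15.] 0.61 [366.   2.]
ring_mark [567. 372.  16.] 0.7 [367.   4.]
ring_mark [340. 215.  16.] 0.58 [138.  61.]
stand [ 381. -192.   22.] 0.6 [ 92. 341.]
stand [ 503. -199.   17.] 0.5 [169. 367.]
13.7417 expected grip [np.float64(599.842724050093), np.float64(34.465577570558295), 47] ring [np.float64(508.7964523703666), np.float64(258.68550624154295), 27] [282.  81.]
-164 [539.7395013  180.3771409  366.60765743]
-137 [539.92578325 179.97449641 351.93176356]
-100 [583.69359105  72.98010373  58.76135925]
```

View pics/w3.png

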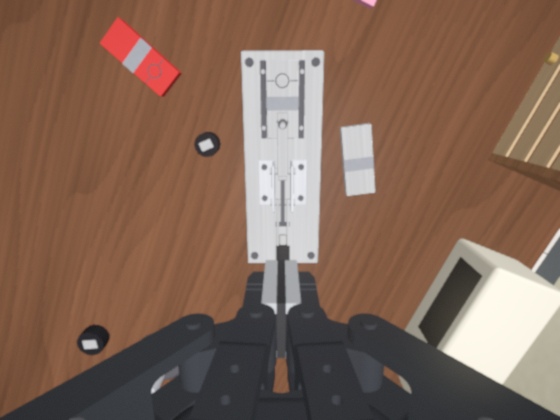

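```bash
python3 - <<'E'
from h import *
for n in ("w1.npz","w3.npz"):
  d=np.load(n); W=d["W"]
  for r in range(125,300,6):
    w=W[r,282]; l=w[:2]-C0; print(n[:2],r,"x %.0f y %.0f z %.0f"%(l@FX,l@FY,w[2]),d["c"][r,282])
E
python3 - <<'E'
from h import *
s=sensors.sense(); f=eyes.grab_frame("scene"); W=world(f)
L=(W[...,:2]-C0); x=L@FX; y=L@FY; m=(abs(x)<9)&(y<-50)&(y>-180)&(W[...,2]>20)&(W[...,2]<140)
o=np.argsort(y[m]); print(np.c_[x[m],y[m],W[m][:,2]][o][::8].round(0).tolist())
cv2.imwrite("pics/s4.png",cv2.resize(f["color"][160:280,250:430],(720,480),interpolation=2))
E
```

```text
w1 125 x 3 y 35 z 93 [172 171 170]
w1 131 x 2 y 29 z 102 [195 193 193]
w1 137 x 2 y 21 z 74 [168 167 166]
w1 143 x 2 y 13 z 67 [167 166 166]
w1 149 x 2 y 5 z 61 [167 166 166]
w1 155 x 2 y -3 z 52 [166 165 165]
w1 161 x 2 y -12 z 44 [162 159 158]
w1 167 x 2 y -18 z 48 [163 160 159]
w1 173 x 2 y -25 z 52 [154 150 150]
w1 179 x 1 y -32 z 55 [155 151 151]
w1 185 x 1 y -38 z 57 [136 131 132]
w1 191 x 1 y -45 z 62 [139 135 135]
w1 197 x 1 y -52 z 64 [129 124 124]
w1 203 x 1 y -74 z 12 [209 208 208]
w1 209 x 1 y -62 z 79 [214 213 213]
w1 215 x 1 y -66 z 91 [79 78 80]
w1 221 x 1 y -71 z 97 [75 75 78]
w1 227 x 0 y -75 z 105 [75 74 77]
w1 233 x 0 y -79 z 113 [74 72 76]
w1 239 x 0 y -84 z 118 [72 72 75]
w1 245 x 0 y -88 z 126 [70 69 74]
w1 251 x 0 y -92 z 132 [67 68 71]
w1 257 x -0 y -97 z 136 [68 66 71]
w1 263 x -0 y -100 z 144 [65 64 68]
w1 269 x -0 y -104 z 150 [64 63 68]
w1 275 x -0 y -114 z 144 [50 50 57]
w1 281 x -2 y -199 z 1 [ 71  96 137]
w1 287 x -2 y -209 z 1 [ 70  95 137]
w1 293 x -2 y -219 z 1 [ 68  93 133]
w1 299 x -2 y -229 z 2 [ 69  94 136]
w3 125 x -0 y 57 z 76 [210 209 208]
w3 
[... 736 characters left out ...]
 x -0 y -100 z 60 [76 75 77]
w3 257 x -0 y -108 z 61 [73 72 74]
w3 263 x -1 y 21 z 344 [64 62 64]
w3 269 x -1 y 20 z 348 [62 60 62]
w3 275 x -1 y 21 z 355 [63 60 62]
w3 281 x -1 y 21 z 360 [58 57 58]
w3 287 x -1 y 21 z 365 [58 55 56]
w3 293 x -1 y 21 z 368 [57 54 57]
w3 299 x -1 y 20 z 372 [57 56 56]
[[8.0, -170.0, 64.0], [-6.0, -167.0, 63.0], [4.0, -166.0, 65.0], [8.0, -163.0, 70.0], [3.0, -155.0, 72.0], [2.0, -149.0, 68.0], [4.0, -144.0, 70.0], [9.0, -137.0, 65.0], [1.0, -129.0, 65.0], [-2.0, -122.0, 62.0], [8.0, -114.0, 61.0], [3.0, -108.0, 60.0], [4.0, -101.0, 61.0], [-1.0, -96.0, 57.0], [-3.0, -85.0, 50.0], [1.0, -72.0, 44.0], [-4.0, -68.0, 46.0], [2.0, -61.0, 45.0], [7.0, -55.0, 45.0]]
```

View pics/s4.png

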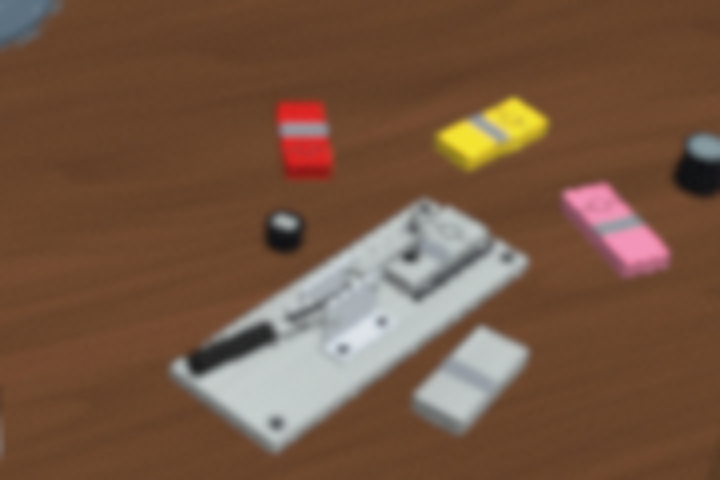

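```bash
cat >> h.py <<'E'
def handle(tag=None):
    f=eyes.grab_frame("scene"); W=world(f); L=W[...,:2]-C0; x=L@FX; y=L@FY; c=f["color"].max(2)
    m=(abs(x)<7)&(y<-85)&(y>-115)&(W[...,2]>20)&(W[...,2]<140)
    m2=(abs(x)<7)&(y<-158)&(y>-172)&(W[...,2]>20)&(W[...,2]<140)
    return np.nanmedian(W[m][:,2]).round(1), np.nanmedian(W[m2][:,2]).round(1) if m2.any() else None, m.sum(), f
E
python3 - <<'E'
from h import *
q=down(TH); print("before",handle()[:3])
bot.move_ptp(fix(0,-147,110),q)
for z in [100,92,84,76,70,66,62]:
    bot.move_straight(fix(0,-147,z),q,speed=40); s=sensors.sense()
    h=handle(); print(z,round(s["t"],2),round(s["ee_pos"][2],1),np.round(s["contact_force"],1),np.round(s["wrist_torque"],2),h[:3])
cv2.imwrite("pics/s5.png",cv2.resize(h[3]["color"][190:270,270:390],(780,520),interpolation=2))
E
```

```text
before (np.float64(58.7), np.float64(68.1), np.int64(22))
100 15.69 100.0 [ 0.2  0.6 -0.4] [-0.05  0.03  0.03] (np.float64(59.1), np.float64(69.7), np.int64(20))
92 16.09 91.5 [ 0.1 -0.1 -0.1] [-0.02  0.01 -0.01] (np.float64(59.0), np.float64(69.7), np.int64(24))
84 16.49 83.5 [ 0.3  1.1 -0.1] [0.06 0.01 0.03] (np.float64(57.8), np.float64(69.4), np.int64(25))
76 16.89 75.6 [-0.4 -0.3  0.2] [-0.07  0.03  0.01] (np.float64(58.3), np.float64(71.2), np.int64(22))
70 17.24 69.6 [-0.5  0.1 -0.1] [ 0.03 -0.05 -0.03] (np.float64(58.8), np.float64(70.5), np.int64(24))
66 17.54 65.7 [0.3 0.3 0.4] [0.01 0.   0.01] (np.float64(59.1), np.float64(70.4), np.int64(23))
62 17.84 61.8 [-0.6 -0.4 -0.4] [ 0.03 -0.07 -0.01] (np.float64(56.6), np.float64(70.5), np.int64(22))
```

View pics/s5.png

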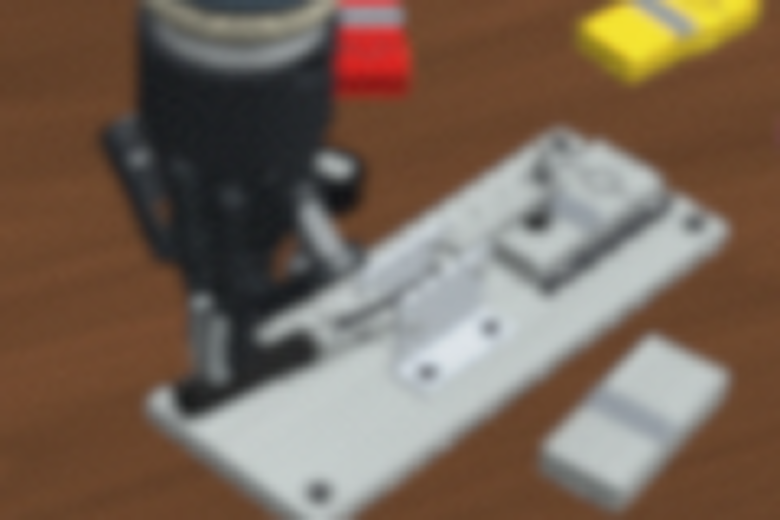

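```bash
python3 - <<'E'
from h import *
s=sensors.sense(); print(s["grip_width"],s["gripper_force"],np.round(s["ee_pos"],1), np.round(R.from_quat(s["tool_rot"]).as_matrix(),3).tolist(), fix(0,-147,62), bot.tip_reach)
f=eyes.grab_frame("scene"); W=world(f); L=W[...,:2]-C0; x=L@FX;y=L@FY
for p in [(0,-147,37),(10,-147,37),(10,-147,57),(-10,-147,37),(0,-172,50),(0,-96,50)]: 
    u=pix(f,fix(*p)); print(p,u,"crop",(u-[270,190])*6.5)
m=(abs(x)<40)&(y<-120)&(y>-185)&(W[...,2]>18)&(W[...,2]<130)
for v,u in np.argwhere(m)[::5]: print((int(u),int(v)),[int(k) for k in (x[v,u],y[v,u],W[v,u,2])],f["color"][v,u].tolist(),end=" ; ")
E
```

```text
-0.2943614347583564 0.0 [603.5  25.2  61.9] [[-0.376, 0.927, -0.0], [0.927, 0.376, -0.0], [0.0, -0.0, -1.0]] [np.float64(603.6049666814868), np.float64(25.200291261839908), 62] 25.0
(0, -147, 37) [303. 255.] crop [214.5 422.5]
(10, -147, 37) [305. 257.] crop [227.5 435.5]
(10, -147, 57) [306. 251.] crop [234.  396.5]
(-10, -147, 37) [300. 253.] crop [195.  409.5]
(0, -172, 50) [296. 256.] crop [169. 429.]
(0, -96, 50) [316. 242.] crop [299. 338.]
(291, 224) [-35, -158, 128] [37, 47, 62] ; (295, 226) [-22, -156, 128] [45, 41, 38] ; (294, 228) [-23, -158, 122] [45, 44, 45] ; (295, 229) [-21, -157, 120] [39, 40, 45] ; (295, 230) [-22, -156, 115] [39, 50, 70] ; (301, 230) [-1, -155, 128] [38, 36, 32] ; (300, 231) [-2, -158, 126] [38, 36, 33] ; (311, 231) [16, -137, 125] [41, 44, 51] ; (301, 232) [-1, -155, 121] [41, 38, 35] ; (310, 232) [14, -139, 123] [46, 43, 42] ; (300, 233) [-3, -157, 118] [42, 41, 36] ; (307, 233) [11, -146, 121] [45, 41, 38] ; (312, 233) [24, -142, 127] [44, 45, 50] ; (302, 234) [3, -156, 118] [45, 43, 39] ; (307, 234) [14, -150, 122] [43, 40, 37] ; (300, 235) [-1,
[... 1173 characters left out ...]
42, 42] ; (303, 247) [7, -155, 75] [114, 113, 108] ; (308, 247) [9, -137, 65] [39, 38, 38] ; (298, 248) [-1, -164, 71] [54, 62, 73] ; (303, 248) [7, -154, 71] [92, 91, 87] ; (308, 248) [7, -135, 59] [44, 43, 43] ; (297, 249) [-2, -166, 68] [52, 58, 66] ; (303, 249) [6, -153, 66] [59, 59, 58] ; (308, 249) [9, -137, 58] [73, 73, 71] ; (297, 250) [-2, -166, 65] [58, 59, 59] ; (302, 250) [7, -158, 66] [40, 40, 39] ; (307, 250) [9, -141, 56] [98, 99, 95] ; (298, 251) [2, -168, 66] [35, 34, 34] ; (303, 251) [11, -158, 65] [54, 54, 53] ; (297, 252) [-1, -167, 59] [83, 84, 81] ; (302, 252) [8, -159, 61] [72, 72, 70] ; (299, 253) [6, -168, 61] [69, 68, 66] ; (299, 254) [8, -169, 60] [125, 126, 122] ;
```

```bash
python3 - <<'E'
from h import *
q=down(TH)
for z in [59,56,53,50,47]:
    bot.move_straight(fix(0,-147,z),q,speed=40); s=sensors.sense()
    h=handle(); print(z,round(s["t"],2),round(s["ee_pos"][2],1),np.round(s["contact_force"],1),h[:3])
    if s["contact_force"][2]>12: break
E
```

```text
59 18.19 58.8 [ 0.1 -0.6  0.4] (np.float64(56.3), np.float64(68.0), np.int64(22))
56 18.49 55.8 [-0.2 -0.1 -0.3] (np.float64(54.2), np.float64(64.9), np.int64(25))
53 18.79 52.8 [0.3 0.2 0.1] (np.float64(53.5), np.float64(61.3), np.int64(23))
50 19.09 49.8 [ 0.2 -0.1 -0.3] (np.float64(51.6), np.float64(87.6), np.int64(27))
47 19.39 46.8 [-0.2 -0.3  0.5] (np.float64(49.1), np.float64(55.8), np.int64(22))
```

```bash
python3 - <<'E'
from h import *
q=down(TH); n=0
for z in np.arange(46,33,-1.):
    bot.move_straight(fix(0,-147,z),q,speed=20); s=sensors.sense()
    h=handle() if z%2==0 else ("",)*4; print(z,round(s["t"],2),round(s["ee_pos"][2],1),np.round(s["contact_force"],1),h[:2],round(s["grip_width"],1))
    if s["contact_force"][2]>10: break
h=handle(); print(h[:3])
cv2.imwrite("pics/s6.png",cv2.resize(h[3]["color"][190:270,270:390],(780,520),interpolation=2))
E
```

```text
46.0 19.69 46.0 [ 0.1  0.1 -0.4] (np.float64(48.4), np.float64(56.4)) -0.3
45.0 19.99 45.0 [ 0.1  0.1 -0.6] ('', '') -0.1
44.0 20.24 43.9 [ 0.3 -0.1 -0.2] (np.float64(47.6), np.float64(54.3)) -0.0
43.0 20.54 42.9 [0.8 0.2 0.4] ('', '') -0.3
42.0 20.79 41.9 [ 0.5 -0.2  0.6] (np.float64(46.8), np.float64(94.1)) -0.2
41.0 21.09 40.9 [ 0.5 -0.  -0.8] ('', '') -0.4
40.0 21.34 39.9 [-0.1  0.5 -0.3] (np.float64(45.0), np.float64(89.2)) -0.1
39.0 21.64 38.9 [ 0.1  0.3 -1. ] ('', '') -0.1
38.0 21.89 38.1 [-1.2  0.   1.5] (np.float64(44.8), np.float64(62.2)) 0.1
37.0 22.19 38.0 [-1.7 -1.1  8.1] ('', '') -0.2
36.0 22.44 37.8 [-4.6 -1.2 14.1] (np.float64(44.5), np.float64(94.2)) 0.0
(np.float64(45.3), np.float64(91.4), np.int64(18))
```

View pics/s6.png

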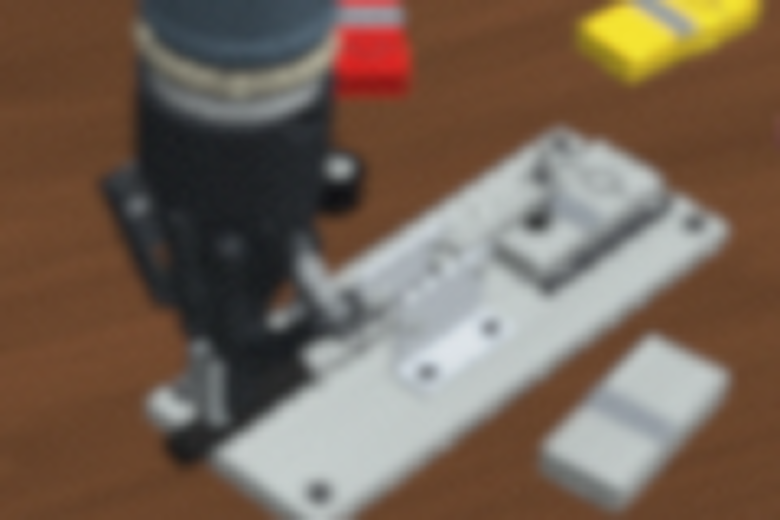

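```bash
python3 - <<'E'
from h import *
q=down(TH)
bot.move_straight(fix(0,-147,60),q,speed=60); print(handle()[:3])
bot.move_straight(fix(0,-147,130),q,speed=200); print(handle()[:3])
bot.move_gripper(85)
bot.move_ptp([480,-120,330],q); s=sensors.sense()
f=eyes.grab_frame("wrist"); cv2.imwrite("pics/w7.png",f["color"]); print(s["t"])
W=world(f,s); np.savez("w7.npz",W=W,c=f["color"],K=f["camera_matrix"],r=pose(f,s)[0],t=pose(f,s)[1])
for l in ["probe","probe_grip","stand","canister","handle_grip","ref_block","puck_b"]:
    for d in eyes.spot_in(f,l)[:2]: print(l,np.round(d["position"]),round(d["conf"],2),pix(f,d["position"],s))
g=eyes.grab_frame("scene"); V=world(g); L=V[...,:2]-C0; x=L@FX;y=L@FY
m=(abs(x)<5)&(y<-50)&(y>-180)&(V[...,2]>20)&(V[...,2]<90); o=np.argsort(y[m]); print(np.c_[y[m],V[m][:,2]][o][::6].round(0).tolist())
E
```

```text
(np.float64(44.7), np.float64(46.2), np.int64(30))
(np.float64(44.1), np.float64(43.1), np.int64(30))
25.55
probe [ 482. -188.  153.] 0.76 [257. 248.]
probe_grip [ 484. -188.  157.] 0.69 [258. 251.]
stand [ 483. -179.   18.] 0.61 [266. 202.]
canister [ 567. -138.   52.] 0.94 [340. 206.]
handle_grip [589.  54.  41.] 0.74 [427.  60.]
ref_block [ 572. -230.   18.] 0.82 [312. 258.]
ref_block [570. 105.  39.] 0.75 [435.   6.]
puck_b [ 379. -197.   21.] 0.78 [187. 187.]
[[-172.0, 41.0], [-171.0, 31.0], [-167.0, 44.0], [-159.0, 45.0], [-153.0, 44.0], [-146.0, 44.0], [-136.0, 45.0], [-128.0, 46.0], [-119.0, 47.0], [-112.0, 47.0], [-105.0, 44.0], [-95.0, 44.0], [-88.0, 42.0], [-80.0, 43.0], [-73.0, 39.0], [-70.0, 41.0], [-62.0, 41.0], [-58.0, 35.0], [-51.0, 40.0]]
```

View pics/w7.png

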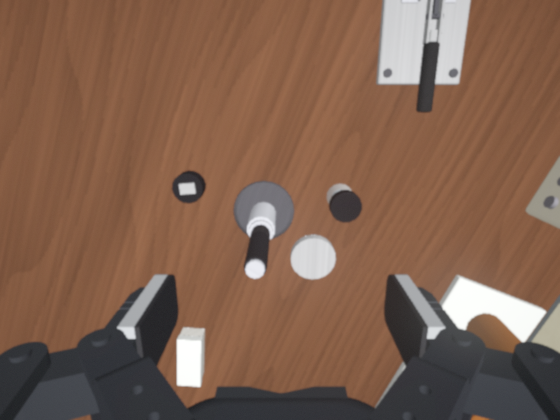

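```bash
python3 - <<'E'
from h import *
d=np.load("w7.npz"); W=d["W"];c=d["c"]
def op(u,v,z):
    r=d["r"]@np.linalg.solve(d["K"],[u,v,1.]); return (d["t"]+r*(z-d["t"][2])/r[2]).round(1)
print("cap",op(255,269,184),"base",op(264,209,18),"rim82",op(262,224,85))
m=(W[...,2]>172)&(W[...,2]<195)&(c.min(2)>140); m[:,:235]=0;m[:,275:]=0;m[:240]=0;m[285:]=0
print("cap depth",np.nanmean(W[m],0),m.sum())
m=(W[...,2]>14)&(W[...,2]<23); m[:,:225]=0;m[:,297:]=0;m[:175]=0;m[245:]=0
p=W[m][:,:2].astype(np.float32); print("base",cv2.minEnclosingCircle(p),len(p))
# barrel: dark pts, axis xy fit by z-slices
for lo in range(95,180,20):
    m=(W[...,2]>lo)&(W[...,2]<lo+20);m[:,:235]=0;m[:,275:]=0;m[:200]=0;m[285:]=0
    q=W[m]; print(lo,q.mean(0).round(1),len(q))
print(d["t"])
E
```

```text
cap [ 485.1 -194.3  184. ] base [ 483.6 -188.4   18. ] rim82 [ 483.4 -185.9   85. ]
cap depth [ 484.57932683 -193.904094    183.95967521] 309
base ((484.67010498046875, -193.51988220214844), 39.50227355957031) 1511
95 [ 483. -187.  106.] 128
115 [ 483.1 -187.   125.2] 137
135 [ 482.8 -186.9  145.2] 158
155 [ 482.8 -187.   165.1] 185
175 [ 484.1 -192.6  182.4] 421
[450.62417072 -47.38506773 480.89459073]
```

```bash
python3 - <<'E'
from h import *
q=down(TH); X,Y=484.7,-194.3
bot.move_ptp([X,Y,235],q); bot.move_straight([X,Y,160],q,speed=120)
s=sensors.sense(); print(s["t"],np.round(s["ee_pos"],1),np.round(s["contact_force"],1))
bot.move_gripper(15); bot.hold(.2); s=sensors.sense(); print(s["t"],s["grip_width"],s["gripper_force"],np.round(s["ee_pos"],1),np.round(s["contact_force"],1))
E
```

```text
27.325 [ 485.6 -194.3  161. ] [-0.  -0.5  0.5]
28.15 18.649233435447886 58.68846237659454 [ 485.1 -194.4  160.5] [-1.2  1.5  4.9]
```

```bash
python3 - <<'E'
from h import *
q=down(TH)
p=np.array(sensors.sense()["ee_pos"]); 
bot.move_straight([484.7,-194.3,245],q,speed=100); s=sensors.sense(); print(s["t"],s["grip_width"],np.round(s["contact_force"],1))
bot.move_straight([*fix(0,104.8,0)[:2],245],q,speed=220); bot.hold(.2); s=sensors.sense(); print(s["t"],s["grip_width"],np.round(s["contact_force"],1),np.round(s["ee_pos"],1),s["gripper_force"])
f=eyes.grab_frame("scene"); cv2.imwrite("pics/s8.png",cv2.resize(f["color"][120:270,270:470],(800,600),interpolation=2))
g=eyes.grab_frame("wrist"); cv2.imwrite("pics/w8.png",g["color"]); t=eyes.grab_frame("top")
np.savez("a8.npz",wc=g["color"],wW=world(g,s),K=g["camera_matrix"],r=pose(g,s)[0],t=pose(g,s)[1],sW=world(f),sc=f["color"])
for fr,st in ((f,None),(g,s)):
  for l in ["probe","probe_point","ring_mark","coupon_mid"]:
    for d in eyes.spot_in(fr,l)[:2]: print(l,np.round(d["position"],1),round(d["conf"],2),pix(fr,d["position"],st))
E
python3 - <<'E'
import cv2,numpy as np
a=cv2.resize(cv2.imread("pics/s8.png"),(400,300)); b=cv2.imread("pics/w8.png")
cv2.imwrite("pics/c8.png",np.hstack([cv2.resize(a,(400,420)),cv2.resize(b,(400,420))]))
E
```

```text
29.15 18.95731224013332 [ 0.7 -0.4 -0.8]
31.5583 18.527346834513324 [-0.3 -0.7 -0. ] [509.  258.  245.1] 58.683945536613464
probe [515.9 249.  200.2] 0.81 [367. 171.]
ring_mark [398.5 368.2  19.7] 0.79 [374. 192.]
ring_mark [541.4 388.9  16.7] 0.74 [404. 217.]
coupon_mid [ 475.4 -453.8   34.8] 0.72 [113. 268.]
coupon_mid [351.4 215.1  17.6] 0.66 [326. 194.]
probe [503.8 262.6 249.3] 0.85 [275. 262.]
probe_point [446.5 155.7  22.2] 0.17 [195. 237.]
ring_mark [529.3 390.1  18.1] 0.84 [351.  57.]
ring_mark [507.8 253.6  26.9] 0.82 [278. 178.]
coupon_mid [525.8 390.7  16.3] 0.96 [348.  55.]
coupon_mid [394.  357.7  14.1] 0.8 [210.  35.]
```

View pics/c8.png

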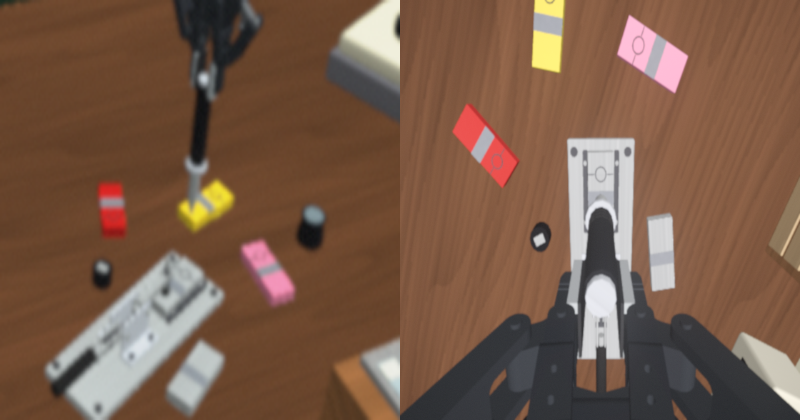

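```bash
python3 - <<'E'
from h import *
from scipy.optimize import least_squares
d=np.load("a8.npz")
def op(u,v,z):
    r=d["r"]@np.linalg.solve(d["K"],[u,v,1.]); return (d["t"]+r*(z-d["t"][2])/r[2]).round(1)
c=d["wc"];W=d["wW"]
# ring: dark pixels in ring zone
g=cv2.cvtColor(c,cv2.COLOR_BGR2GRAY); h=cv2.HoughCircles(cv2.resize(g[160:190,260:300],None,fx=8,fy=8,interpolation=2),cv2.HOUGH_GRADIENT,1,60,param1=60,param2=15,minRadius=30,maxRadius=80)
if h is not None:
    for k in h[0][:2]: u,v=(k[:2]+.5)/8-.5+[260,160]; print("ring",u,v,k[2]/8,op(u,v,27))
for n,W in (("w",d["wW"]),("s",d["sW"])):
    for lo,hi in ((180,205),(205,228),(228,262)):
        D=np.hypot(W[...,0]-509,W[...,1]-258); m=(D<22)&(W[...,2]>lo)&(W[...,2]<hi); print(n,lo,W[m].mean(0).round(1) if m.any() else 0,m.sum())
    m=(np.hypot(W[...,0]-509,W[...,1]-258)<22)&(W[...,2]>178)&(W[...,2]<215)
    P=W[m]
    def res(a):
        k=(P[:,2]-200); return np.hypot(P[:,0]-a[0]-a[2]*k,P[:,1]-a[1]-a[3]*k)-11
    r=least_squares(res,[509,258,0,0],loss="soft_l1"); print(n,r.x.round(3),np.median(abs(r.fun)).round(2),len(P))
W=d["wW"]; D=np.hypot(W[...,0]-509,W[...,1]-258)
m=(D<16)&(W[...,2]>262)&(W[...,2]<280)&(d["wc"].min(2)>150); print("cap",W[m].mean(0).round(1),m.sum())
W=d["sW"]; D=np.hypot(W[...,0]-509,W[...,1]-258); m=(D<20)&(W[...,2]>100)&(W[...,2]<180); P=W[m]
for lo in range(100,180,10):
    q=P[(P[:,2]>=lo)&(P[:,2]<lo+10)]; print(lo,q.mean(0).round(1) if len(q) else None,len(q))
E
```

```text
w 180 [505.5 265.  193.2] 474
w 205 [505.3 265.  217. ] 556
w 228 [505.1 265.5 248.2] 1454
w [ 5.08745e+02  2.56884e+02  4.00000e-03 -1.20000e-02] 0.19 712
s 180 [516.9 254.3 192.4] 63
s 205 [517.1 253.5 216.4] 58
s 228 [516.6 253.3 246. ] 99
s [ 5.10163e+02  2.58805e+02  4.00000e-03 -1.80000e-02] 1.0 95
cap [508.5 258.4 268.8] 1488
100 None 0
110 [513.5 256.8 114.6] 5
120 [514.6 255.6 125.5] 10
130 [514.4 255.5 134.8] 15
140 [514.9 255.8 144.2] 13
150 [514.9 255.3 154.7] 16
160 [518.2 251.9 167.5] 14
170 [516.6 254.8 173.7] 37
```

```bash
python3 - <<'E'
from h import *
d=np.load("a8.npz")
def op(u,v,z):
    r=d["r"]@np.linalg.solve(d["K"],[u,v,1.]); return (d["t"]+r*(z-d["t"][2])/r[2]).round(1)
print("ring",op(280,174,27))
q=down(TH); X,Y=fix(0,104.8,0)[:2]; Y-=.4
def F(n=10):
    a=[]
    for _ in range(n): bot.hold(.02); a.append(sensors.sense()["contact_force"])
    return np.mean(a,0).round(2)
bot.move_straight([X,Y,170],q,speed=120); bot.hold(.2); s=sensors.sense(); b=F(20); print(s["t"],np.round(s["ee_pos"],1),b)
f=eyes.grab_frame("wrist"); t=eyes.grab_frame("scene")
cv2.imwrite("pics/c9.png",np.hstack([cv2.resize(f["color"][100:240,200:360],(400,350),interpolation=2),cv2.resize(t["color"][180:250,320:400],(400,350),interpolation=2)]))
for z in [166,164,163,162,161]:
    bot.move_straight([X,Y,z],q,speed=30); x=F(10)-b; print(z,round(sensors.sense()["ee_pos"][2],2),x.round(2))
    if x[2]>2.2: break
print(sensors.sense()["t"])
E
```

```text
ring [507.6 258.4  27. ]
33.0833 [509.4 258.4 170.9] [ 0.02 -0.02 -1.16]
166 165.97 [ 0.03 -0.03 -0.14]
164 164.01 [ 0.27  0.01 -0.09]
163 163.15 [ 0.31 -0.18  1.54]
162 162.08 [ 0.24 -0.16  1.32]
161 161.06 [0.25 0.09 1.73]
35.6333
```

View pics/c9.png

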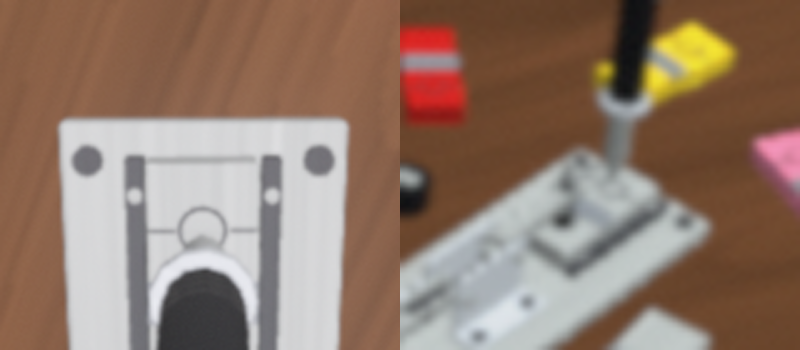

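```bash
python3 - <<'E'
from h import *
d=np.load("a8.npz")
t=d["t"]+np.array([509.4,258.4,170.9])-[509.,258.,245.1]
r=d["r"]@np.linalg.solve(d["K"],[281.2-.3,192-.3,1.]); print("ring",(t+r*(27-t[2])/r[2]).round(1))
for P in ([509,258.6,44],[509,258.6,34]):
    c=d["r"].T@(np.array(P)-t); k=d["K"]@c; k=k[:2]/k[2]; print("nose/tip px",k,"crop",((k-[200,100])*2.5).round())
E
```

```text
ring [508.8 259.1  27. ]
nose/tip px [280.91911767 197.67269092] crop [202. 244.]
nose/tip px [280.89831678 194.47575765] crop [202. 236.]
```

```bash
python3 - <<'E'
from h import *
q=down(TH); X,Y=fix(0,104.8,0)[:2]; Y-=.4; b=-1.16
def F(n=20):
    a=[]
    for _ in range(n): bot.hold(.02); a.append(sensors.sense()["contact_force"])
    return np.mean(a,0).round(2)
for z in [160,159,158.4]:
    bot.move_straight([X,Y,z],q,speed=30); x=F(); print(z,np.round(sensors.sense()["ee_pos"],2),x,round(x[2]-b,2))
s=sensors.sense(); print(s["t"],s["grip_width"]); t=eyes.grab_frame("scene"); f=eyes.grab_frame("wrist")
W=world(f,s); D=np.hypot(W[...,0]-509,W[...,1]-258); m=(D<16)&(W[...,2]>150)&(W[...,2]<215)&(f["color"].min(2)>150); print("cap",W[m].mean(0).round(1))
print(handle()[:3])
cv2.imwrite("pics/c10.png",np.hstack([cv2.resize(f["color"][100:240,200:360],(400,350),interpolation=2),cv2.resize(t["color"][180:250,320:400],(400,350),interpolation=2)]))
E
```

```text
160 [508.89 258.1  160.02] [0.27 0.09 1.35] 2.51
159 [508.89 258.1  159.03] [-0.04  0.06  1.66] 2.82
158.4 [508.89 258.14 158.43] [-0.12 -0.07  1.83] 2.99
37.3833 18.748897545526905
cap [508.6 258.7 183.7]
(np.float64(44.7), np.float64(44.0), np.int64(29))
```

View pics/c10.png

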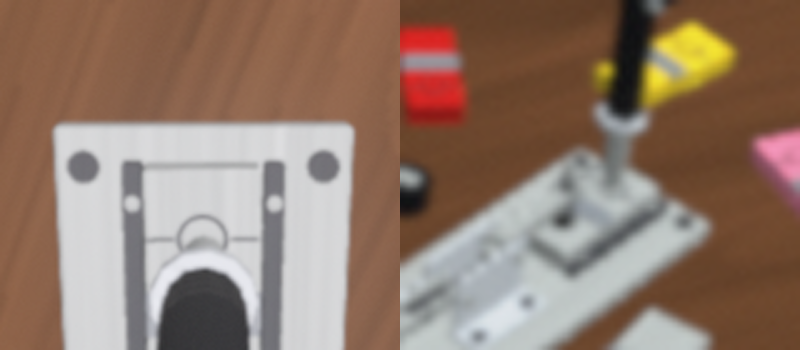

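The probe is upright with its tip in the ring, pressing at about 3.0 N. The clamp handle is down and the coupon is centred in its channel.

```bash
python3 -c "
from bench import ticket; print(ticket.close_job())"
```

```text
the job is handed in; nothing more can be done
None
```

I handed the job in at about 37 s of the 54 s allowed: the clamp handle is fully down, and the probe is held upright with its tip inside the ring, pressing at about 3.0 N. I saw nothing else disturbed, but the verdict hasn't come back.

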